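# Sort quick-acting clamp bolts by thread hand in test nuts

### The arm

A 6-joint arm with a two-finger parallel gripper is mounted at the origin on the work surface. World frame = base frame: x ahead of the robot, y to its left, z up, the work surface at z = 0. Lengths are in m, angles in rad, forces in N, time in s.
With the tool pointing down it reaches from about 0.25 to 0.725 m from the base axis. Payload 4 kg.
Tool frame: the origin (TCP) lies on the centre line of the jaws, within the pads' length; the fingertips stand 17 mm ahead of it and the grasp point (between the pads) lies 2 mm behind it; z points along the fingers, y is the line along which they close (so a half turn about z gives the same grasp; the last joint's range is limited). The gripper opens to 85 mm and grips with 20 to 120 N. Pads are 22 mm wide; open, the fingers measure 114 mm over their backs; the gripper's body (76 mm by 85 mm) begins 54 mm behind the grasp point. The pads swing forward as they close: fully open they stand 13 mm farther back than shut.
Start: joints at [1.115, 0.241, 0.005, 1.335, 0, 1.571], TCP at [0.22, 0.449, 0.248] pointing down, gripper open.
Joint ranges: [-2.72, 2.72], [-1.05, 1.87], [-1.09, 1.28], [-1.99, 2.15], [-1.42, 1.44], [-3.14, 3.14]. Speed limits (rad/s): [2.79, 2.79, 3.14, 3.14, 3.14, 3.14].

### API

Orientations are given as a unit quaternion [x, y, z, w].
In Python, from workcell import bot, camera, get_calibration gives the robot as it stands.
- The arm moves only by the tool apply_moves, never from a script. Its argument "steps" is a list of rows, each a list of 3 entries, a list of its own where there are three numbers: the shift along the tool's x, y, z as a fraction of full scale, then the turn, a rotation vector about the tool's x, y, z as a fraction of full scale, then the opening, from 0 (shut) to 1 (fully open). A call has exactly 8 rows; each row shifts and turns the commanded pose from where the row before left it, along the tool's axes as they then stand; what a row does not reach is not made up. Full scale, the value 1, is 20 cm for a shift and pi rad for a turn. A row lasts 1/12 s, in which the tool goes at most 41.7 mm and 7.16 degrees, less where a joint would pass 70% of its speed; a pose out of reach is approached as far as the arm can. A call with a number of a shift or a turn outside -1 to 1 is refused whole. A call with a gripper value outside its range is refused whole. The fingers move at their own pace and stop on an object; the grip force is fixed at half the most. Time passes only in rows, so rows that do not move let the fingers close, or fill a call up. It gives the time, the measured TCP pose, the force, the opening and the grip force at its end, in the units of the state.
- bot.get_obs(): the state, without advancing time (a new reading comes with each control period).
- camera(name): name is "scene" or "top" or "wrist"; returns (picture, depth): 420x560x3 uint8, red, green, blue; 420x560 float32, m along the optical axis (not along the pixel's ray), 0 where there is no reading.
- get_calibration(name): a dict with "fov_y" (degrees; the focal length in pixels is half the picture's height over the tangent of half this angle, whatever the lens; pixels are square), "cx", "cy" (the principal point, pixels), "rvec" (rotation vector, rad) and "tvec" (3), from world to camera coordinates, as OpenCV has them. Camera axes: x right, y down, z forward; pixel columns grow to the right and rows downward; lengths in m; the calibration is good to about 2 mm. A picture is of the moment at which its call begins: read the wrist's pose just before it. get_calibration takes no time and is no camera call; for the wrist camera it gives the pose at the moment of the call.
- bot.job_done(): hands the job in; it is judged then, once.
The state is a dict: "clock": time; "joint_pos": joint angles; "joint_vel": joint speeds; "tau": joint torques, N m; "eef_pos": TCP position; "tool_rot": TCP orientation; "ft_force": force on the tool from outside, world axes, zero at the start; "ft_torque": the same for the moment, N m; "grip_width": finger opening in m; "grasp_force": force on a finger pad.
Only numpy, scipy, OpenCV 4.12 (cv2) and the standard library are available. Lean on these libraries where they do the work, as an engineer would, in place of code of your own. Each camera call takes 0.05 s, during which the arm holds its last target. There are 200 camera calls.

### The job

A left-hand bolt has got mixed up with two right-hand ones in the wooden rack, and nothing but the thread tells them apart: sort them by trying them, one at a time, in the right-hand test nuts clamped in the vice, turning clockwise. Leave each bolt that bites wound a good third of a turn into a nut of its own, upright, and lay or stand the one that will not start in the shallow red tray. Never force a thread, and leave the plug gauge, the spray can and the scraper where they are.

Things in the scene. Friction and masses are not known exactly. Their poses are not given: they have to be found in the camera images.
- bolt_a_mid (a point): Steel hex-head bolt 68 mm long, hand not told. Point: on its axis, half-way up, 34 mm above the lower end; z axis to the head, x axis square to a flat. From the lower end: plain dog point 21 mm dia. to 6 mm, four-start thread 28 mm dia. to 26, neck 24 mm dia. to 48, hexagon head 36 mm over flats, 42 over corners, to 68. 0.29 to 0.45 kg. Stands head up in a rack hole, turned anyhow.
- bolt_b_mid (a point): Bolt of the same sizes as bolt_a_mid, hand not told; the same point and axes. Head centre 24 mm above this point. Stands head up in another rack hole, turned anyhow.
- bolt_c_mid (a point): Bolt of the same sizes as bolt_a_mid, hand not told; the same point and axes. Head centre 24 mm above this point. Stands head up in another rack hole, turned anyhow.
- nut_1: Fixed steel test nut, right-hand thread, 46 mm over flats, 26 high; origin: centre of its top face, 100 mm above the bench, z up. A bolt's dog point enters freely; threads meet with the bolt's end 7 to 13 mm below the top face. From there a right-hand bolt turned clockwise from above goes down 28 mm a turn (1.4 mm axial play); a left-hand one never goes deeper than 12 mm.
- nut_2: A second test nut like nut_1, also right-hand, beside it in the same jaws, 66 mm between centres. Origin: centre of its top face.
- vise: Milling vice fixed to the bench. Origin on the bench, right between the nuts, which stand at y = +33 mm (nut_1) and -33 mm (nut_2); x axis to the fixed jaw. Jaws 125 mm wide (y), x = -95 to +60 mm, 90 mm high; bed in front of them to x = -222 mm, 110 mm wide, 53 mm high; lugs 165 mm wide at x = -45 mm, 30 mm high.
- rack: Fixed wooden block 132 x 132 x 30 mm. Origin: centre of its underside. Four holes 34 mm dia., 22 mm deep, at x, y = +-34 mm: three hold the bolts, one the plug gauge, in any order.
- deep_bin: Bystander, fixed: red plastic stacking bin 132 x 146 mm, 60 mm high (front, -x, 30 mm), half full of grey plastic mouldings. Origin: centre of its underside.
- tray_floor (a point): Centre of the inner floor (4 mm above the bench) of the flat tray: fixed red plastic tray, inside 124 (x) by 138 (y) mm; walls 4 mm thick and 18 mm high.
- parts_box: Bystander, fixed: open cardboard box 130 x 130 x 40 mm full of grey plastic mouldings. Origin: centre of its underside.
- plug_gauge_mid (a point): Bystander, loose: round steel plug gauge 27 mm dia., 66 mm long, with a round 23 mm handle, standing in one hole of the rack. Point: its middle, half-way up.
- spray_can_mid (a point): Bystander, loose: spray can 53 mm dia., 170 mm high, standing on the bench beside the vice. Point: its middle, half-way up.
- scraper: Bystander, loose: small hand scraper with a round handle, 130 mm long along its x axis, about 25 mm thick, lying on the bench beside the vice. Origin: under its middle.
Not all that is in view belongs to the job. What is shaped like the part that bears bolt_b_mid but blue is not meant.

How it is judged:
By the outcome, as a careful person would: the job done as asked, in the order asked, and still so for the second after the job is handed in, with the robot touching nothing.
It also fails if it takes over 72 s, if anything falls off the work surface, if the arm or the gripper's body presses on something with over 40 N, if the wrist force passes 120 N, or if a joint passes its speed limit or range.

## Working session

There is one attempt and no reset: what is moved stays moved. The work goes in short steps, Python scripts to look and compute and a tool call to move; the robot and the scene stay as the last step left them, time stands still between calls to the robot, and variables do not carry over. Pictures are saved under pics/ and viewed, at most 10 in all, crops included, and the job is handed in when it is done.

Besides the shell and the picture viewer there is one more tool, called after "Request:" as a command line: name --argument value ..., lists and objects as JSON in quotes. apply_moves: Moves the arm, as the interface text tells. Its arguments: {"type":"object","properties":{"steps":{"type":"array"}},"required":["steps"]}

```bash
mkdir -p pics; ls; cat > h.py <<'E'
import numpy as np, cv2
from workcell import bot, camera, get_calibration
def cal(n):
    c=get_calibration(n); f=210/np.tan(np.radians(c['fov_y'])/2)
    R=cv2.Rodrigues(np.array(c['rvec'],float))[0]; return f,c['cx'],c['cy'],R,np.array(c['tvec'],float),c
def ray(C,u,v,z):
    f,cx,cy,R,t,_=C; o=-R.T@t; d=R.T@np.array([(u-cx)/f,(v-cy)/f,1]); return o+d*(z-o[2])/d[2]
def cloud(C,D):
    f,cx,cy,R,t,_=C; v,u=np.mgrid[:D.shape[0],:D.shape[1]]
    P=np.stack([(u-cx)/f*D,(v-cy)/f*D,D],-1); return (P-t)@R
E
python3 - <<'E'
from h import *
o=bot.get_obs(); print(o)
for n in ['top','scene']:
    C=cal(n); p,d=camera(n); print(n,C[5]); cv2.imwrite(f'pics/{n}.png',p[...,::-1]); np.save(n,d); np.save(n+'p',p)
E
```

```text
pics
{'clock': 0.0, 'joint_pos': array([ 1.11501445e+00,  2.41416113e-01,  3.71099966e-03,  1.33521641e+00,
       -1.15065390e-05,  1.57078939e+00]), 'joint_vel': array([ 0.00219133,  0.00056418, -0.00187711, -0.00045388,  0.00132795,
        0.00094342]), 'tau': array([ 6.42206851e-05, -3.72318542e+01,  2.52407241e+01,  1.69821252e-02,
        1.80247725e-04, -8.14263537e-07]), 'eef_pos': array([0.21981695, 0.44840987, 0.24740632]), 'tool_rot': array([ 2.25919981e-01,  9.74145283e-01, -1.03642213e-03, -2.34464602e-04]), 'ft_force': array([-0.33901643, -0.74419884, -0.13273442]), 'ft_torque': array([ 0.01362821, -0.02466443, -0.0207411 ]), 'grasp_force': 0.0, 'grip_width': 0.08506019243690668}
top {'fov_y': 57.90507943456564, 'cx': 277.6549089069243, 'cy': 207.41668690874334, 'rvec': array([ 2.17746272, -2.1743071 ,  0.13932924]), 'tvec': array([-0.03939293,  0.52065276,  1.00779138])}
scene {'fov_y': 52.46300616453862, 'cx': 277.9610753483324, 'cy': 217.12301375442289, 'rvec': array([ 2.20468783,  0.52262403, -0.2753832 ]), 'tvec': array([-0.44292859, -0.0954861 ,  1.18182637])}
```

View pics/top.png

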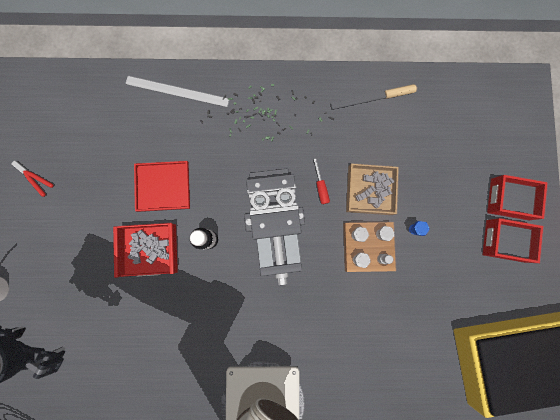

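View pics/scene.png

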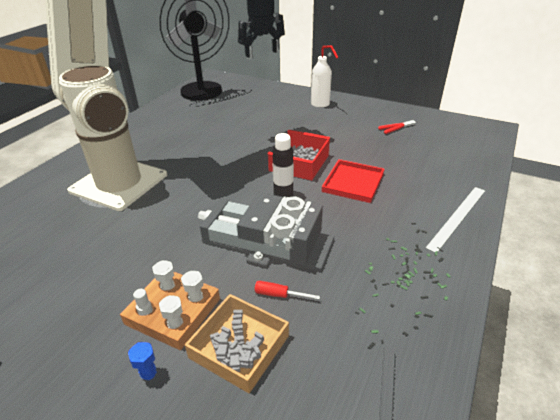

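The top view shows the vice with its nuts at (259,199) and (288,198). The rack is centred at (370,247), with hex heads at (361,234), (386,233) and (363,260) and the plug gauge at (386,259). The tray is the empty red one at (162,186). The can is at (200,238) and the scraper at (321,185). In the scene view the blue thing stands outside the rack.

```bash
python3 - <<'E'
from h import *
C=cal('top'); p=np.load('topp.npy'); d=np.load('top.npy'); P=cloud(C,d)
g=cv2.cvtColor(p,cv2.COLOR_RGB2HSV)
for name,(u,v),z in [('b1',(361,234),.076),('b2',(386,233),.076),('b3',(363,260),.076),('plug',(386,259),.074),('nut1',(259,199),.1),('nut2',(288,198),.1),('tray',(162,186),.004),('can',(200,238),.17),('scr',(321,185),.02)]:
    q=P[v-14:v+15,u-14:u+15].reshape(-1,3); q=q[np.abs(q[:,2]-z)<.006]
    r=ray(C,u,v,z); q=q[np.hypot(*(q-r)[:,:2].T)<.03]
    print(name,r.round(3),'depth',P[v,u].round(3),'mean',q.mean(0).round(4) if len(q) else 0,len(q))
# rack by orange mask
m=((g[...,0]<20)&(g[...,0]>8)&(g[...,1]>80)).astype(np.uint8); m[:218]=0
m=cv2.morphologyEx(m,cv2.MORPH_CLOSE,np.ones((25,25)));
c=max(cv2.findContours(m,0,2)[0],key=cv2.contourArea); b=cv2.minAreaRect(c); print(b)
print([ray(C,*x,.03)[:2].round(3) for x in cv2.boxPoints(b)], ray(C,*b[0],.03).round(4))
m=((g[...,0]<8)|(g[...,0]>172))&(g[...,1]>120); m=m.astype(np.uint8); m[216:]=0; m[:,230:]=0;m[:,:110]=0
c=max(cv2.findContours(m,0,2)[0],key=cv2.contourArea); b=cv2.minAreaRect(c); print(b, ray(C,*b[0],.018).round(4))
print(cal('wrist')[5], -cal('wrist')[3].T@cal('wrist')[4])
E
```

```text
b1 [ 0.447 -0.254  0.076] depth [ 0.447 -0.255  0.074] mean [ 0.4466 -0.2528  0.0768] 177
b2 [ 0.449 -0.319  0.076] depth [ 0.449 -0.319  0.076] mean [ 0.449  -0.3196  0.0767] 175
b3 [ 0.38  -0.258  0.076] depth [ 0.38  -0.256  0.081] mean [ 0.3801 -0.2551  0.0766] 178
plug [ 0.382 -0.318  0.074] depth [ 0.382 -0.318  0.074] mean [ 0.3824 -0.3233  0.0743] 68
nut1 [0.534 0.01  0.1  ] depth [0.541 0.012 0.05 ] mean [0.5316 0.0092 0.1005] 194
nut2 [ 0.537 -0.064  0.1  ] depth [ 0.544 -0.066  0.05 ] mean [ 0.5385 -0.0576  0.1001] 193
tray [0.583 0.284 0.004] depth [0.583 0.284 0.005] mean [0.5825 0.284  0.0051] 351
can [0.433 0.145 0.17 ] depth [0.433 0.145 0.171] mean [0.4347 0.1513 0.1704] 200
scr [ 0.585 -0.159  0.02 ] depth [ 0.583 -0.158  0.031] mean [ 0.5799 -0.1591  0.0217] 117
((369.2188415527344, 246.4712371826172), (49.08075714111328, 50.2797966003418), 87.70938873291016)
[array([ 0.478, -0.217]), array([ 0.484, -0.355]), array([ 0.352, -0.356]), array([ 0.347, -0.22 ])] [ 0.4148 -0.2867  0.03  ]
((161.2513885498047, 185.77622985839844), (48.14389419555664, 55.291893005371094), 86.98721313476562) [0.581  0.2821 0.018 ]
{'fov_y': 63.67042726343031, 'cx': 279.55732314350803, 'cy': 211.93793554135968, 'rvec': array([-2.44904468, -1.52756288, -0.2208432 ]), 'tvec': array([-0.49818048, -0.03681112,  0.37830828])} [0.15405942 0.48002224 0.37215635]
```

```bash
cat >> h.py <<'E'
from scipy.spatial.transform import Rotation as Ro
def to(x,y,z,o=None):
    "shift to target in tool axes, fraction of full scale; yaw of tool y axis, deg"
    o=o or bot.get_obs(); R=Ro.from_quat(o['tool_rot']).as_matrix()
    s=R.T@(np.array([x,y,z])-o['eef_pos'])/.2
    print('t',round(o['clock'],2),'p',o['eef_pos'].round(4),'q6',o['joint_pos'].round(2),'yawY',np.degrees(np.arctan2(R[1,1],R[0,1])).round(2),'F',o['ft_force'].round(1),'| shift',s.round(4),'min rows',np.ceil(np.linalg.norm(s)*.2/.0417))
    return s
E
python3 - <<'E'
from h import *
C=cal('wrist'); R=Ro.from_quat(bot.get_obs()['tool_rot']).as_matrix()
print('cam fwd in tool',R.T@C[3].T[:,2],'cam pos in tool',R.T@(-C[3].T@C[4]-bot.get_obs()['eef_pos']))
to(.40,-.285,.25)
E
```

```text
cam fwd in tool [-2.85953337e-01  1.74936661e-04  9.58243528e-01] cam pos in tool [ 0.0729534  -0.00085039 -0.12464086]
t 0.1 p [0.2198 0.4485 0.2475] q6 [1.12 0.24 0.   1.34 0.   1.57] yawY 63.88 F [-0.4 -0.1 -0.5] | shift [-2.4232 -2.8964 -0.0069] min rows 19.0
```

Request:
apply_moves --steps '[[[-0.121, -0.145, 0], [0, 0, 0], 0.6], [[-0.121, -0.145, 0], [0, 0, 0], 0.6], [[-0.121, -0.145, 0], [0, 0, 0], 0.6], [[-0.121, -0.145, 0], [0, 0, 0], 0.6], [[-0.121, -0.145, 0], [0, 0, 0], 0.6], [[-0.121, -0.145, 0], [0, 0, 0], 0.6], [[-0.121, -0.145, 0], [0, 0, 0], 0.6], [[-0.121, -0.145, 0], [0, 0, 0], 0.6]]'

```text
clock: 0.77
eef_pos: [0.2914, 0.1537, 0.2481]
tool_rot: [0.225, 0.974, -0.0, -0.0]
ft_force: [1.3, 0.0, -0.4]
grip_width: 0.0512
grasp_force: 0.0
```

Request:
apply_moves --steps '[[[-0.121, -0.145, 0], [0, 0, 0], 0.6], [[-0.121, -0.145, 0], [0, 0, 0], 0.6], [[-0.121, -0.145, 0], [0, 0, 0], 0.6], [[-0.121, -0.145, 0], [0, 0, 0], 0.6], [[-0.121, -0.145, 0], [0, 0, 0], 0.6], [[-0.121, -0.145, 0], [0, 0, 0], 0.6], [[-0.121, -0.145, 0], [0, 0, 0], 0.6], [[-0.121, -0.145, 0], [0, 0, 0], 0.6]]'

```text
clock: 1.43
eef_pos: [0.3632, -0.1401, 0.2481]
tool_rot: [0.226, 0.974, 0.0, -0.0]
ft_force: [1.5, 0.2, 0.6]
grip_width: 0.0511
grasp_force: 0.0
```

Request:
apply_moves --steps '[[[-0.121, -0.145, 0], [0, 0, 0], 0.6], [[-0.121, -0.145, 0], [0, 0, 0], 0.6], [[-0.121, -0.145, 0], [0, 0, 0], 0.6], [[-0.121, -0.145, 0], [0, 0, 0], 0.6], [[0, 0, 0], [0, 0, 0], 0.6], [[0, 0, 0], [0, 0, 0], 0.6], [[0, 0, 0], [0, 0, 0], 0.6], [[0, 0, 0], [0, 0, 0], 0.6]]'

```text
clock: 2.1
eef_pos: [0.3989, -0.2837, 0.2481]
tool_rot: [0.225, 0.974, 0.0, -0.0]
ft_force: [-0.4, 0.2, -0.0]
grip_width: 0.0511
grasp_force: 0.0
```

```bash
python3 - <<'E'
from h import *
to(.4,-.285,.25); C=cal('wrist'); p,d=camera('wrist'); cv2.imwrite('pics/w1.png',p[...,::-1]); P=cloud(C,d)
np.savez('w1',p=p,d=d); 
for n,c in dict(b1=(.4466,-.2528),b2=(.449,-.3196),b3=(.3801,-.2551),pl=(.3824,-.3233)).items():
    m=(np.abs(P[...,2]-.076)<.005)&(np.hypot(P[...,0]-c[0],P[...,1]-c[1])<.032)
    if m.sum()<20: print(n,'none');continue
    k,_=cv2.connectedComponentsWithStats(m.astype(np.uint8))[1:3] if 0 else (None,None)
    q=P[m]; cc=cv2.minEnclosingCircle(q[:,:2].astype(np.float32))
    h=cv2.convexHull(q[:,:2].astype(np.float32))[:,0]
    # width (support) vs angle: flats are minima
    a=np.arange(0,60,1.); w=[]
    for t in a:
        s=0
        for kk in range(3):
            e=np.radians(t+60*kk); pr=h@np.array([np.cos(e),np.sin(e)]); s+=np.ptp(pr)
        w.append(s/3)
    i=int(np.argmin(w)); ctr=(h.max(0)+h.min(0))/2
    print(n,m.sum(),'z',np.median(q[:,2]).round(4),'mean',q.mean(0)[:2].round(4),'circ',np.round(cc[0],4),round(cc[1],4),'flat ang',a[i],'w',round(w[i],4),'max',round(max(w),4),a[int(np.argmax(w))])
E
```

```text
t 2.1 p [ 0.3989 -0.2837  0.2481] q6 [-0.62  0.22 -0.02  1.33  0.   -0.16] yawY 63.94 F [-0.4  0.2 -0. ] | shift [-0.0077 -0.0036 -0.0094] min rows 1.0
b1 1273 z 0.0751 mean [ 0.4453 -0.2554] circ [ 0.446  -0.2553] 0.0206 flat ang 52.0 w 0.0364 max 0.0409 22.0
b2 1166 z 0.075 mean [ 0.4478 -0.322 ] circ [ 0.4491 -0.3227] 0.0212 flat ang 47.0 w 0.0368 max 0.0411 18.0
b3 1446 z 0.0751 mean [ 0.3791 -0.2579] circ [ 0.3795 -0.2581] 0.0207 flat ang 48.0 w 0.0361 max 0.0408 18.0
pl 453 z 0.0727 mean [ 0.3814 -0.3261] circ [ 0.3815 -0.3264] 0.0114 flat ang 0.0 w 0.022 max 0.0223 46.0
```

View pics/w1.png

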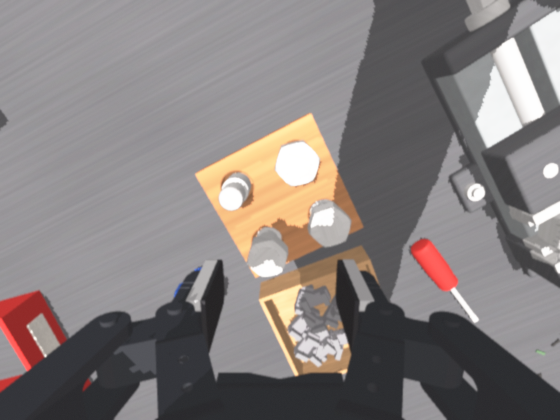

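The wrist view shows the three hex heads at (298,164), (330,222) and (267,255) and the plug gauge at (233,192). Depth puts the head tops at z = 75 mm and the flats at 36 mm, as they should be. Next: go to bolt 1 at (.4455, -.2555).

Request:
apply_moves --steps '[[[-0.0735, 0.1145, 0], [0, 0, 0], 0.6], [[-0.0735, 0.1145, 0], [0, 0, 0], 0.6], [[0, 0, 0.1], [0, 0, -0.0382], 0.6], [[0, 0, 0.1], [0, 0, -0.0382], 0.6], [[0, 0, 0.1], [0, 0, -0.0382], 0.6], [[0, 0, 0.1], [0, 0, -0.0382], 0.6], [[0, 0, 0.1], [0, 0, -0.0382], 0.6], [[0, 0, 0.1], [0, 0, -0.0382], 0.6]]'

```text
clock: 2.82
eef_pos: [0.446, -0.2553, 0.1281]
tool_rot: [-0.136, 0.991, -0.0, 0.0]
ft_force: [-0.3, 0.4, 0.7]
grip_width: 0.0513
grasp_force: 0.0
```

Request:
apply_moves --steps '[[[0, 0, 0], [0, 0, -0.0382], 0.6], [[0, 0, 0], [0, 0, 0], 0.6], [[0, 0, 0], [0, 0, 0], 0.6], [[0, 0, 0.081], [0, 0, 0], 0.6], [[0, 0, 0.081], [0, 0, 0], 0.6], [[0, 0, 0.081], [0, 0, 0], 0.6], [[0, 0, 0.081], [0, 0, 0], 0.6], [[0, 0, 0], [0, 0, 0], 0.6]]'

```text
clock: 3.48
eef_pos: [0.4447, -0.2555, 0.0619]
tool_rot: [-0.19, 0.982, 0.001, -0.001]
ft_force: [-0.3, 0.5, 0.1]
grip_width: 0.0512
grasp_force: 0.0
```

```bash
python3 - <<'E'
from h import *
to(.4455,-.2555,.063)
E
```

```text
t 3.48 p [ 0.4447 -0.2555  0.0619] q6 [-0.52  0.43 -0.25  0.89  0.   -0.9 ] yawY 111.92 F [-0.3  0.5  0.1] | shift [-0.0038 -0.0015 -0.0055] min rows 1.0
```

Request:
apply_moves --steps '[[[0, 0, 0], [0, 0, 0], 0.2], [[0, 0, 0], [0, 0, 0], 0.2], [[0, 0, 0], [0, 0, 0], 0.2], [[0, 0, 0], [0, 0, 0], 0.2], [[0, 0, -0.06], [0, 0, 0], 0.2], [[0, 0, -0.15], [0, 0, 0], 0.2], [[0, 0, -0.2], [0, 0, 0], 0.2], [[0, 0, -0.2], [0, 0, 0], 0.2]]'

```text
clock: 4.15
eef_pos: [0.4446, -0.256, 0.1858]
tool_rot: [-0.191, 0.982, 0.001, -0.001]
ft_force: [1.5, -2.0, -4.7]
grip_width: 0.0352
grasp_force: 62.1
```

```bash
python3 - <<'E'
from h import *
print(bot.get_obs()['grip_width'],bot.get_obs()['grasp_force']); to(.46,-.04,.22)
E
```

```text
0.03516211746300771 62.119396780617535
t 4.15 p [ 0.4446 -0.256   0.1858] q6 [-0.52  0.3  -0.07  1.2  -0.   -0.91] yawY 111.99 F [ 1.5 -2.  -4.7] | shift [-0.4756  0.9729 -0.169 ] min rows 6.0
```

Request:
apply_moves --steps '[[[-0.137, 0.114, -0.034], [0, 0, 0], 0.2], [[-0.137, 0.114, -0.034], [0, 0, 0], 0.2], [[-0.137, 0.114, -0.034], [0, 0, 0], 0.2], [[-0.137, 0.114, -0.034], [0, 0, 0], 0.2], [[-0.137, 0.114, -0.034], [0, 0, 0], 0.2], [[-0.137, 0.114, -0.034], [0, 0, 0], 0.2], [[-0.137, 0.114, -0.034], [0, 0, 0], 0.2], [[-0.137, 0.114, -0.034], [0, 0, 0], 0.2]]'

```text
clock: 4.82
eef_pos: [0.5809, -0.0038, 0.2401]
tool_rot: [-0.191, 0.982, -0.0, -0.0]
ft_force: [0.8, 0.2, -4.5]
grip_width: 0.0349
grasp_force: 62.3
```

```bash
python3 - <<'E'
from h import *
to(.5316,.0092,.17); 
for k in range(2): C=cal('wrist'); p,d=camera('wrist')
cv2.imwrite('pics/w2.png',p[...,::-1]); P=cloud(C,d); np.savez('w2',p=p,d=d,P=P)
print(bot.get_obs()['eef_pos'])
for n,c in dict(n1=(.531,.007),n2=(.538,-.060)).items():
    m=(np.abs(P[...,2]-.1)<.004)&(np.hypot(P[...,0]-c[0],P[...,1]-c[1])<.034)
    q=P[m][:,:2].astype(np.float32); print(n,m.sum(),np.median(P[m][:,2]))
    if m.sum()>30:
        cc=cv2.minEnclosingCircle(q); print(np.round(cc[0],4),round(cc[1],4))
        # bore: points on nut ring innermost
        ctr=np.array(cc[0])
        for _ in range(5):
            dq=q-ctr; th=np.arctan2(dq[:,1],dq[:,0]); r=np.hypot(*dq.T); pts=[]
            for b in range(24):
                s=(np.floor((th+np.pi)/(2*np.pi)*24)==b)
                if s.sum()>3: pts.append(q[s][np.argmin(r[s])])
            pts=np.array(pts); A=np.c_[2*pts,np.ones(len(pts))]; x=np.linalg.lstsq(A,(pts**2).sum(1),rcond=None)[0]; ctr=x[:2]
        print('bore',ctr.round(4),np.sqrt(x[2]+ctr@ctr).round(4),len(pts))
E
```

```text
t 4.82 p [ 0.5809 -0.0038  0.2401] q6 [-0.01  0.41  0.22  1.38 -0.   -0.39] yawY 111.99 F [ 0.8  0.2 -4.5] | shift [0.2038 0.1526 0.3509] min rows 3.0
[ 5.83345610e-01 -3.32754053e-04  2.40762024e-01]
n1 1954 0.09880956715814133
[0.5312 0.007 ] 0.0264
bore [0.5309 0.0068] 0.0148 24
n2 2075 0.09875525595571771
[ 0.5392 -0.0586] 0.0264
bore [ 0.539  -0.0584] 0.0148 24
```

View pics/w2.png

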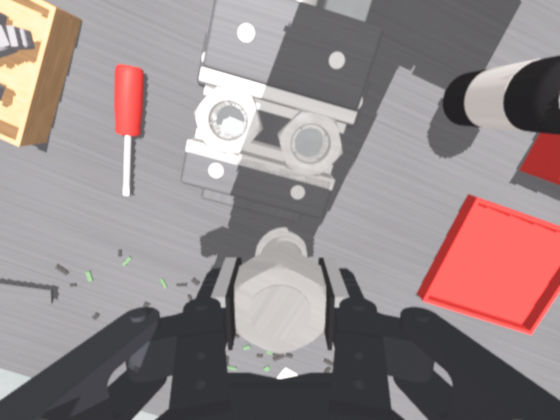

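The wrist view shows nut_2 at (228,120) and nut_1 at (310,141), both bores open. The bolt head sits between the pads at (280,310), hanging straight. Next I'll measure the held head in the same camera, so the two can be compared directly.

```bash
python3 - <<'E'
from h import *
o=bot.get_obs(); C=cal('wrist'); p,d=camera('wrist'); P=cloud(C,d); np.savez('w3',p=p,d=d)
R=Ro.from_quat(o['tool_rot']).as_matrix(); T=(P-o['eef_pos'])@R
v,u=np.mgrid[:420,:560]
m=(np.abs(u-280)<44)&(np.abs(v-310)<50)&(np.abs(T[...,2]+.012)<.004)&(np.hypot(T[...,0],T[...,1])<.026)
q=T[m]; print(m.sum(),np.median(q[:,2]),q.min(0).round(4),q.max(0).round(4),cv2.minEnclosingCircle(q[:,:2].astype(np.float32)))
for n,c in dict(n1=(.531,.007),n2=(.539,-.0585)).items():
    m=(np.abs(P[...,2]-.1)<.004)&(np.hypot(P[...,0]-c[0],P[...,1]-c[1])<.034)
    print(n,np.round(cv2.minEnclosingCircle(P[m][:,:2].astype(np.float32)),4) if 0 else cv2.minEnclosingCircle(P[m][:,:2].astype(np.float32)))
to(.531,.007,.17)
E
```

```text
6421 -0.010557506372579245 [-0.0212 -0.0175 -0.0127] [ 0.0202  0.0169 -0.008 ] ((-0.0005772784352302551, -0.00026719144079834223), 0.02078382484614849)
n1 ((0.5310377478599548, 0.007021893747150898), 0.02640383131802082)
n2 ((0.5391867160797119, -0.05835483968257904), 0.026642819866538048)
t 4.97 p [ 0.5818 -0.0028  0.24  ] q6 [-0.    0.41  0.22  1.38  0.   -0.39] yawY 112.27 F [-0.5 -1.1 -5.1] | shift [0.2167 0.1414 0.3499] min rows 3.0
```

Request:
apply_moves --steps '[[[0.11, 0.071, 0], [0, 0, 0], 0.2], [[0.11, 0.071, 0], [0, 0, 0], 0.2], [[0, 0, 0.1], [0, 0, 0], 0.2], [[0, 0, 0.1], [0, 0, 0], 0.2], [[0, 0, 0.1], [0, 0, 0], 0.2], [[0, 0, 0.08], [0, 0, 0], 0.2], [[0, 0, 0], [0, 0, 0], 0.2], [[0, 0, 0], [0, 0, 0], 0.2]]'

```text
clock: 5.63
eef_pos: [0.5278, 0.0036, 0.1631]
tool_rot: [-0.19, 0.982, 0.0, -0.002]
ft_force: [0.1, -0.1, -4.0]
grip_width: 0.035
grasp_force: 62.1
```

```bash
python3 - <<'E'
from h import *
to(.5305,.007,.1505)
E
```

```text
t 5.63 p [0.5278 0.0036 0.1631] q6 [ 0.01  0.35 -0.07  1.15 -0.   -0.38] yawY 111.94 F [ 0.1 -0.1 -4. ] | shift [-0.019   0.0109  0.0627] min rows 1.0
```

Request:
apply_moves --steps '[[[-0.01, 0.006, 0], [0, 0, 0], 0.2], [[-0.009, 0.005, 0], [0, 0, 0], 0.2], [[0, 0, 0], [0, 0, 0], 0.2], [[0, 0, 0], [0, 0, 0], 0.2], [[0, 0, 0.02], [0, 0, 0], 0.2], [[0, 0, 0.02], [0, 0, 0], 0.2], [[0, 0, 0], [0, 0, 0], 0.2], [[0, 0, 0], [0, 0, 0], 0.2]]'

```text
clock: 6.3
eef_pos: [0.5315, 0.0079, 0.1553]
tool_rot: [-0.191, 0.982, 0.0, -0.001]
ft_force: [0.8, 0.6, -4.0]
grip_width: 0.0348
grasp_force: 62.1
```

```bash
python3 - <<'E'
from h import *
to(.5305,.007,.1505)
E
```

```text
t 6.3 p [0.5315 0.0079 0.1553] q6 [ 0.01  0.36 -0.08  1.13 -0.   -0.37] yawY 112.02 F [ 0.8  0.6 -4. ] | shift [ 0.0063 -0.0022  0.024 ] min rows 1.0
```

Request:
apply_moves --steps '[[[0.003, -0.001, 0.006], [0, 0, 0], 0.2], [[0.002, -0.001, 0.006], [0, 0, 0], 0.2], [[0, 0, 0.006], [0, 0, 0], 0.2], [[0, 0, 0.006], [0, 0, 0], 0.2], [[0, 0, 0.004], [0, 0, 0], 0.2], [[0, 0, 0.004], [0, 0, 0], 0.2], [[0, 0, 0], [0, 0, 0], 0.2], [[0, 0, 0], [0, 0, 0], 0.2]]'

```text
clock: 6.97
eef_pos: [0.5312, 0.0071, 0.1495]
tool_rot: [-0.191, 0.982, 0.0, -0.0]
ft_force: [-0.4, 0.3, -4.6]
grip_width: 0.035
grasp_force: 62.1
```

```bash
python3 - <<'E'
from h import *
to(.5305,.007,.145); print(bot.get_obs()['ft_torque'])
E
```

```text
t 6.97 p [0.5312 0.0071 0.1495] q6 [ 0.01  0.36 -0.09  1.12 -0.   -0.37] yawY 112.02 F [-0.4  0.3 -4.6] | shift [0.0036 0.0007 0.0223] min rows 1.0
[-0.0106749  -0.00951265 -0.0098447 ]
```

Request:
apply_moves --steps '[[[0, 0, 0.003], [0, 0, 0], 0.2], [[0, 0, 0.003], [0, 0, 0], 0.2], [[0, 0, 0.003], [0, 0, 0], 0.2], [[0, 0, 0.002], [0, 0, 0], 0.2], [[0, 0, 0.002], [0, 0, 0], 0.2], [[0, 0, 0], [0, 0, 0], 0.2], [[0, 0, 0], [0, 0, 0], 0.2], [[0, 0, 0], [0, 0, 0], 0.2]]'

```text
clock: 7.63
eef_pos: [0.5312, 0.007, 0.1468]
tool_rot: [-0.191, 0.982, -0.0, -0.0]
ft_force: [0.2, -0.5, -4.4]
grip_width: 0.0351
grasp_force: 62.1
```

```bash
python3 - <<'E'
from h import *
to(.5305,.007,.145); print(bot.get_obs()['ft_torque'])
E
```

```text
t 7.63 p [0.5312 0.007  0.1468] q6 [ 0.01  0.37 -0.09  1.11 -0.   -0.37] yawY 112.01 F [ 0.2 -0.5 -4.4] | shift [0.0031 0.0011 0.0092] min rows 1.0
[-0.12422612  0.10153365 -0.00657427]
```

Request:
apply_moves --steps '[[[0, 0, 0.002], [0, 0, 0], 0.2], [[0, 0, 0.002], [0, 0, 0], 0.2], [[0, 0, 0.002], [0, 0, 0], 0.2], [[0, 0, 0.002], [0, 0, 0], 0.2], [[0, 0, 0.002], [0, 0, 0], 0.2], [[0, 0, 0], [0, 0, 0], 0.2], [[0, 0, 0], [0, 0, 0], 0.2], [[0, 0, 0], [0, 0, 0], 0.2]]'

```text
clock: 8.3
eef_pos: [0.5312, 0.0071, 0.1448]
tool_rot: [-0.191, 0.982, -0.0, -0.0]
ft_force: [-0.3, -0.5, -4.6]
grip_width: 0.0347
grasp_force: 62.2
```

```bash
python3 - <<'E'
from h import *
to(.5305,.007,.145); print(bot.get_obs()['ft_torque'])
E
```

```text
t 8.3 p [0.5312 0.0071 0.1448] q6 [ 0.01  0.37 -0.1   1.11 -0.   -0.37] yawY 112.02 F [-0.3 -0.5 -4.6] | shift [ 0.0034  0.0009 -0.0008] min rows 1.0
[-0.20353865  0.11473694 -0.0014567 ]
```

Request:
apply_moves --steps '[[[0, 0, 0.002], [0, 0, 0], 0.2], [[0, 0, 0.002], [0, 0, 0], 0.2], [[0, 0, 0.002], [0, 0, 0], 0.2], [[0, 0, 0.001], [0, 0, 0], 0.2], [[0, 0, 0], [0, 0, 0], 0.2], [[0, 0, 0], [0, 0, 0], 0.2], [[0, 0, 0], [0, 0, 0], 0.2], [[0, 0, 0], [0, 0, 0], 0.2]]'

```text
clock: 8.97
eef_pos: [0.5314, 0.0071, 0.1443]
tool_rot: [-0.191, 0.982, -0.0, 0.0]
ft_force: [-2.9, -1.8, 5.5]
grip_width: 0.0348
grasp_force: 63.3
```

```bash
python3 - <<'E'
from h import *
to(.5305,.007,.145); print(bot.get_obs()['ft_torque'])
E
```

```text
t 8.97 p [0.5314 0.0071 0.1443] q6 [ 0.01  0.37 -0.1   1.1  -0.   -0.37] yawY 112.01 F [-2.9 -1.8  5.5] | shift [ 0.0042  0.0012 -0.0037] min rows 1.0
[-0.29654543  0.93051805  0.00359623]
```

Request:
apply_moves --steps '[[[0, 0, 0.0], [0, 0, 0.02], 0.2], [[0, 0, 0.0013], [0, 0, 0.02], 0.2], [[0, 0, 0.0014], [0, 0, 0.02], 0.2], [[0, 0, 0.0014], [0, 0, 0.02], 0.2], [[0, 0, 0.0014], [0, 0, 0.02], 0.2], [[0, 0, 0.0014], [0, 0, 0.02], 0.2], [[0, 0, 0], [0, 0, 0], 0.2], [[0, 0, 0], [0, 0, 0], 0.2]]'

```text
clock: 9.63
eef_pos: [0.5309, 0.0075, 0.1425]
tool_rot: [-0.004, 1.0, 0.0, -0.0]
ft_force: [-5.1, 0.4, 5.8]
grip_width: 0.0353
grasp_force: 63.4
```

```bash
python3 - <<'E'
from h import *
to(.5305,.007,.145); print(bot.get_obs()['ft_torque'])
E
```

```text
t 9.63 p [0.5309 0.0075 0.1425] q6 [ 0.01  0.37 -0.1   1.1   0.    0.01] yawY 90.45 F [-5.1  0.4  5.8] | shift [ 0.002  -0.0026 -0.0123] min rows 1.0
[-0.01258157  1.09308575 -0.04096495]
```

Request:
apply_moves --steps '[[[0.002, 0, 0.0027], [0, 0, 0.0385], 0.2], [[0, 0, 0.0027], [0, 0, 0.0385], 0.2], [[0, 0, 0.0027], [0, 0, 0.0385], 0.2], [[0, 0, 0.0027], [0, 0, 0.0385], 0.2], [[0, 0, 0.0027], [0, 0, 0.0385], 0.2], [[0, 0, 0.0027], [0, 0, 0.0385], 0.2], [[0, 0, 0.0027], [0, 0, 0.0385], 0.2], [[0, 0, 0], [0, 0, 0], 0.2]]'

```text
clock: 10.3
eef_pos: [0.5308, 0.0083, 0.1388]
tool_rot: [0.408, 0.913, 0.001, -0.0]
ft_force: [-4.0, 2.9, 5.6]
grip_width: 0.035
grasp_force: 63.4
```

```bash
python3 - <<'E'
from h import *
to(.5305,.007,.145); print(bot.get_obs()['ft_torque'])
E
```

```text
t 10.3 p [0.5308 0.0083 0.1388] q6 [ 0.01  0.37 -0.11  1.09  0.    0.85] yawY 41.84 F [-4.   2.9  5.6] | shift [-0.0036 -0.0054 -0.0312] min rows 1.0
[ 0.60012118  0.96077459 -0.09469153]
```

Bolt 1 follows the thread down at 28 mm a turn with a steady low force, so it is right-hand. I'll keep winding.

Request:
apply_moves --steps '[[[0, 0, 0.0027], [0, 0, 0.0385], 0.2], [[0, 0, 0.0027], [0, 0, 0.0385], 0.2], [[0, 0, 0.0027], [0, 0, 0.0385], 0.2], [[0, 0, 0.0027], [0, 0, 0.0385], 0.2], [[0, 0, 0.0027], [0, 0, 0.0385], 0.2], [[0, 0, 0.0027], [0, 0, 0.0385], 0.2], [[0, 0, 0.0027], [0, 0, 0.0385], 0.2], [[0, 0, 0], [0, 0, 0], 0.2]]'

```text
clock: 10.97
eef_pos: [0.5316, 0.0088, 0.1351]
tool_rot: [0.746, 0.666, 0.002, -0.001]
ft_force: [-1.2, 4.8, 3.7]
grip_width: 0.035
grasp_force: 63.3
```

Request:
apply_moves --steps '[[[0, 0, 0.0027], [0, 0, 0.0385], 0.2], [[0, 0, 0.0027], [0, 0, 0.0385], 0.2], [[0, 0, 0.0027], [0, 0, 0.0385], 0.2], [[0, 0, 0.0027], [0, 0, 0.0385], 0.2], [[0, 0, 0], [0, 0, 0], 0.2], [[0, 0, 0], [0, 0, 0], 0.2], [[0, 0, 0], [0, 0, 0], 0.2], [[0, 0, 0], [0, 0, 0], 0.2]]'

```text
clock: 11.63
eef_pos: [0.5322, 0.0088, 0.133]
tool_rot: [0.883, 0.47, 0.002, -0.001]
ft_force: [0.0, 6.0, 2.1]
grip_width: 0.0351
grasp_force: 63.1
```

```bash
python3 - <<'E'
from h import *
to(.5305,.007,.145); print(bot.get_obs()['ft_torque'])
E
```

```text
t 11.63 p [0.5322 0.0088 0.133 ] q6 [ 0.01  0.38 -0.11  1.07  0.    2.18] yawY -33.91 F [0.  6.  2.1] | shift [-0.0119 -0.0022 -0.0601] min rows 1.0
[ 1.28024697  0.12773475 -0.09346379]
```

Request:
apply_moves --steps '[[[0, 0, 0], [0, 0, 0], 0.6], [[0, 0, 0], [0, 0, 0], 0.6], [[0, 0, 0], [0, 0, 0], 0.6], [[0, 0, 0], [0, 0, 0], 0.6], [[0, 0, -0.03], [0, 0, 0], 0.6], [[0, 0, -0.1], [0, 0, 0], 0.6], [[0, 0, -0.19], [0, 0, 0], 0.6], [[0, 0, -0.18], [0, 0, -0.039], 0.6]]'

```text
clock: 12.3
eef_pos: [0.5298, 0.0068, 0.2329]
tool_rot: [0.853, 0.521, -0.001, -0.001]
ft_force: [1.9, -0.4, 0.2]
grip_width: 0.0512
grasp_force: 0.0
```

Request:
apply_moves --steps '[[[0, 0, 0], [0, 0, -0.039], 0.6], [[0, 0, 0], [0, 0, -0.039], 0.6], [[0, 0, 0], [0, 0, -0.039], 0.6], [[0, 0, 0], [0, 0, -0.039], 0.6], [[0, 0, 0], [0, 0, -0.039], 0.6], [[0, 0, 0], [0, 0, -0.039], 0.6], [[0, 0, 0], [0, 0, -0.039], 0.6], [[0, 0, 0], [0, 0, -0.039], 0.6]]'

```text
clock: 12.97
eef_pos: [0.5309, 0.0069, 0.2328]
tool_rot: [0.506, 0.863, -0.0, 0.0]
ft_force: [0.4, 0.0, -0.3]
grip_width: 0.0515
grasp_force: 0.0
```

Request:
apply_moves --steps '[[[0, 0, 0], [0, 0, -0.039], 0.6], [[0, 0, 0], [0, 0, -0.039], 0.6], [[0, 0, 0], [0, 0, -0.039], 0.6], [[0, 0, 0], [0, 0, -0.039], 0.6], [[0, 0, 0], [0, 0, -0.039], 0.6], [[0, 0, 0], [0, 0, -0.039], 0.6], [[0, 0, 0], [0, 0, -0.039], 0.6], [[0, 0, 0], [0, 0, -0.039], 0.6]]'

```text
clock: 13.63
eef_pos: [0.5309, 0.0069, 0.2328]
tool_rot: [0.04, 0.999, -0.0, 0.0]
ft_force: [0.0, 0.2, 0.3]
grip_width: 0.0513
grasp_force: 0.0
```

```bash
python3 - <<'E'
from h import *
to(.3793,-.258,.20)
C=cal('wrist'); p,d=camera('wrist'); P=cloud(C,d)
m=(np.hypot(P[...,0]-.532,P[...,1]-.008)<.03)&(np.abs(P[...,2]-.145)<.01)
print(m.sum(), np.median(P[m][:,2]) if m.any() else 0, cv2.minEnclosingCircle(P[m][:,:2].astype(np.float32)) if m.any() else 0)
E
```

```text
t 13.63 p [0.5309 0.0069 0.2328] q6 [ 0.01  0.31  0.06  1.32 -0.    0.09] yawY 85.39 F [0.  0.2 0.3] | shift [ 0.6493 -1.3809  0.1643] min rows 8.0
2504 0.14334689049044633 ((0.5311864614486694, 0.007428842131048441), 0.020759807899594307)
```

Request:
apply_moves --steps '[[[0.081, -0.1726, 0], [0, 0, 0], 0.6], [[0.081, -0.1726, 0], [0, 0, 0], 0.6], [[0.081, -0.1726, 0], [0, 0, 0], 0.6], [[0.081, -0.1726, 0], [0, 0, 0], 0.6], [[0.081, -0.1726, 0], [0, 0, 0], 0.6], [[0.081, -0.1726, 0], [0, 0, 0], 0.6], [[0.081, -0.1726, 0], [0, 0, 0], 0.6], [[0.081, -0.1726, 0], [0, 0, 0], 0.6]]'

```text
clock: 14.35
eef_pos: [0.3765, -0.2583, 0.233]
tool_rot: [0.044, 0.999, -0.0, 0.0]
ft_force: [0.9, -0.3, 0.3]
grip_width: 0.0514
grasp_force: 0.0
```

Request:
apply_moves --steps '[[[0, 0, 0.12], [0, 0, -0.0314], 0.6], [[0, 0, 0.12], [0, 0, -0.0314], 0.6], [[0, 0, 0.12], [0, 0, -0.0314], 0.6], [[0, 0, 0.12], [0, 0, -0.0314], 0.6], [[0, 0, 0], [0, 0, 0], 0.6], [[0, 0, 0], [0, 0, 0], 0.6], [[0, 0, 0], [0, 0, 0], 0.6], [[0, 0, 0], [0, 0, 0], 0.6]]'

```text
clock: 15.02
eef_pos: [0.379, -0.2575, 0.1382]
tool_rot: [-0.152, 0.988, -0.001, 0.001]
ft_force: [0.0, 0.3, -0.4]
grip_width: 0.0513
grasp_force: 0.0
```

```bash
python3 - <<'E'
from h import *
to(.3793,-.258,.0625)
E
```

```text
t 15.02 p [ 0.379  -0.2575  0.1382] q6 [-0.6   0.24 -0.3   1.03 -0.   -0.9 ] yawY 107.53 F [ 0.   0.3 -0.4] | shift [ 1.000e-04 -1.900e-03  3.787e-01] min rows 2.0
```

Request:
apply_moves --steps '[[[0, -0.002, 0.11], [0, 0, 0], 0.6], [[0, 0, 0.11], [0, 0, 0], 0.6], [[0, 0, 0.1], [0, 0, 0], 0.6], [[0, 0, 0.058], [0, 0, 0], 0.6], [[0, 0, 0], [0, 0, 0], 0.6], [[0, 0, 0], [0, 0, 0], 0.2], [[0, 0, 0], [0, 0, 0], 0.2], [[0, 0, 0], [0, 0, 0], 0.2]]'

```text
clock: 15.68
eef_pos: [0.379, -0.2578, 0.0622]
tool_rot: [-0.153, 0.988, -0.001, 0.001]
ft_force: [0.8, 0.2, -0.4]
grip_width: 0.0355
grasp_force: 60.6
```

Request:
apply_moves --steps '[[[0, 0, 0], [0, 0, 0], 0.2], [[0, 0, 0], [0, 0, 0], 0.2], [[0, 0, -0.06], [0, 0, 0], 0.2], [[0, 0, -0.15], [0, 0, 0], 0.2], [[0, 0, -0.2], [0, 0, 0], 0.2], [[0, 0, -0.2], [0, 0, 0], 0.2], [[0, 0, -0.2], [0, 0, 0], 0.2], [[0, 0, 0], [0, 0, 0], 0.2]]'

```text
clock: 16.35
eef_pos: [0.3813, -0.2594, 0.2307]
tool_rot: [-0.153, 0.988, -0.005, 0.005]
ft_force: [2.0, -1.8, -2.6]
grip_width: 0.0353
grasp_force: 61.2
```

```bash
python3 - <<'E'
from h import *
o=bot.get_obs();print(o['grip_width'],o['grasp_force'])
C=cal('wrist'); p,d=camera('wrist'); P=cloud(C,d)
R=Ro.from_quat(o['tool_rot']).as_matrix(); T=(P-o['eef_pos'])@R
v,u=np.mgrid[:420,:560]
m=(np.abs(u-280)<44)&(np.abs(v-310)<50)&(np.abs(T[...,2]+.012)<.006)&(np.hypot(T[...,0],T[...,1])<.026)
q=T[m]; print(m.sum(),np.median(q[:,2]),cv2.minEnclosingCircle(q[:,:2].astype(np.float32)))
to(.5395,-.0575,.22)
E
```

```text
0.035314027408519966 61.20564634446055
6941 -0.0129223390555049 ((-0.0004945055698044598, -0.00076261255890131), 0.020959286019206047)
t 16.4 p [ 0.3801 -0.2587  0.2271] q6 [-0.6   0.17 -0.15  1.25 -0.   -0.9 ] yawY 107.62 F [-0.  -0.3 -4.7] | shift [-1.0637  0.7177  0.0364] min rows 7.0
```

Request:
apply_moves --steps '[[[-0.152, 0.1025, 0], [0, 0, 0], 0.2], [[-0.152, 0.1025, 0], [0, 0, 0], 0.2], [[-0.152, 0.1025, 0], [0, 0, 0], 0.2], [[-0.152, 0.1025, 0], [0, 0, 0], 0.2], [[-0.152, 0.1025, 0], [0, 0, 0], 0.2], [[-0.152, 0.1025, 0], [0, 0, 0], 0.2], [[-0.152, 0.1025, 0], [0, 0, 0], 0.2], [[0, 0, 0], [0, 0, 0], 0.2]]'

```text
clock: 17.07
eef_pos: [0.5397, -0.0505, 0.2199]
tool_rot: [-0.157, 0.988, 0.002, -0.0]
ft_force: [0.8, -1.0, -3.1]
grip_width: 0.0346
grasp_force: 61.2
```

Request:
apply_moves --steps '[[[0, 0, 0.1], [0, 0, 0], 0.2], [[0, 0, 0.1], [0, 0, 0], 0.2], [[0, 0, 0.1], [0, 0, 0], 0.2], [[0, 0, 0.03], [0, 0, 0], 0.2], [[0, 0, 0], [0, 0, 0], 0.2], [[0, 0, 0], [0, 0, 0], 0.2], [[0, 0, 0], [0, 0, 0], 0.2], [[0, 0, 0], [0, 0, 0], 0.2]]'

```text
clock: 17.73
eef_pos: [0.5377, -0.0561, 0.1576]
tool_rot: [-0.153, 0.988, -0.0, 0.001]
ft_force: [-0.5, -0.2, -3.7]
grip_width: 0.0351
grasp_force: 61.3
```

```bash
python3 - <<'E'
from h import *
o=bot.get_obs();print(o['ft_torque'])
C=cal('wrist'); p,d=camera('wrist'); P=cloud(C,d)
R=Ro.from_quat(o['tool_rot']).as_matrix(); T=(P-o['eef_pos'])@R
v,u=np.mgrid[:420,:560]
m=(np.abs(u-280)<44)&(np.abs(v-310)<50)&(np.abs(T[...,2]+.012)<.006)&(np.hypot(T[...,0],T[...,1])<.026)
q=T[m]; print(m.sum(),np.median(q[:,2]),cv2.minEnclosingCircle(q[:,:2].astype(np.float32)))
to(.5395,-.0575,.155)
E
```

```text
[-0.0147617   0.03653576 -0.00121576]
6957 -0.012881393813363838 ((-0.00041626859456300735, 2.4321721866726875e-05), 0.020793184638023376)
t 17.78 p [ 0.5377 -0.0561  0.1577] q6 [-0.1   0.37 -0.05  1.14 -0.   -0.41] yawY 107.61 F [ 0.9  1.  -3.5] | shift [-0.0063 -0.0092  0.0134] min rows 1.0
```

Request:
apply_moves --steps '[[[-0.006, -0.009, 0], [0, 0, 0], 0.2], [[0, 0, 0], [0, 0, 0], 0.2], [[0, 0, 0.01], [0, 0, 0], 0.2], [[0, 0, 0.01], [0, 0, 0], 0.2], [[0, 0, 0.01], [0, 0, 0], 0.2], [[0, 0, 0.01], [0, 0, 0], 0.2], [[0, 0, 0], [0, 0, 0], 0.2], [[0, 0, 0], [0, 0, 0], 0.2]]'

```text
clock: 18.45
eef_pos: [0.5387, -0.0572, 0.1485]
tool_rot: [-0.153, 0.988, 0.0, -0.0]
ft_force: [0.0, -0.4, -2.8]
grip_width: 0.0351
grasp_force: 61.3
```

Request:
apply_moves --steps '[[[0, 0, 0.002], [0, 0, 0], 0.2], [[0, 0, 0.002], [0, 0, 0], 0.2], [[0, 0, 0.002], [0, 0, 0], 0.2], [[0, 0, 0.002], [0, 0, 0], 0.2], [[0, 0, 0], [0, 0, 0], 0.2], [[0, 0, 0], [0, 0, 0], 0.2], [[0, 0, 0], [0, 0, 0], 0.2], [[0, 0, 0], [0, 0, 0], 0.2]]'

```text
clock: 19.12
eef_pos: [0.5389, -0.0573, 0.1472]
tool_rot: [-0.153, 0.988, -0.0, 0.0]
ft_force: [-0.3, -0.5, -3.7]
grip_width: 0.035
grasp_force: 61.3
```

```bash
python3 - <<'E'
from h import *
o=bot.get_obs();print(o['ft_torque']); to(.5395,-.0575,.143)
E
```

```text
[ 0.00626208  0.01341072 -0.01549063]
t 19.12 p [ 0.5389 -0.0573  0.1472] q6 [-0.11  0.39 -0.06  1.12 -0.   -0.41] yawY 107.62 F [-0.3 -0.5 -3.7] | shift [-0.0023 -0.0019  0.0212] min rows 1.0
```

Still free at about 8 mm depth. I'll go down in small steps until contact.

Request:
apply_moves --steps '[[[0, 0, 0.002], [0, 0, 0], 0.2], [[0, 0, 0.002], [0, 0, 0], 0.2], [[0, 0, 0.002], [0, 0, 0], 0.2], [[0, 0, 0.001], [0, 0, 0], 0.2], [[0, 0, 0], [0, 0, 0], 0.2], [[0, 0, 0], [0, 0, 0], 0.2], [[0, 0, 0], [0, 0, 0], 0.2], [[0, 0, 0], [0, 0, 0], 0.2]]'

```text
clock: 19.78
eef_pos: [0.5389, -0.0573, 0.1458]
tool_rot: [-0.153, 0.988, 0.0, 0.0]
ft_force: [-0.1, 0.8, -3.5]
grip_width: 0.035
grasp_force: 61.3
```

```bash
python3 - <<'E'
from h import *
o=bot.get_obs();print(o['ft_torque']); to(.5395,-.0575,.143)
E
```

```text
[0.01202118 0.02732829 0.05211838]
t 19.78 p [ 0.5389 -0.0573  0.1458] q6 [-0.11  0.39 -0.06  1.12  0.   -0.41] yawY 107.62 F [-0.1  0.8 -3.5] | shift [-0.0023 -0.002   0.0141] min rows 1.0
```

Request:
apply_moves --steps '[[[0, 0, 0.002], [0, 0, 0], 0.2], [[0, 0, 0.002], [0, 0, 0], 0.2], [[0, 0, 0.002], [0, 0, 0], 0.2], [[0, 0, 0.001], [0, 0, 0], 0.2], [[0, 0, 0], [0, 0, 0], 0.2], [[0, 0, 0], [0, 0, 0], 0.2], [[0, 0, 0], [0, 0, 0], 0.2], [[0, 0, 0], [0, 0, 0], 0.2]]'

```text
clock: 20.45
eef_pos: [0.5388, -0.0573, 0.1443]
tool_rot: [-0.153, 0.988, -0.0, -0.0]
ft_force: [-0.7, -0.8, -3.8]
grip_width: 0.0351
grasp_force: 61.3
```

Request:
apply_moves --steps '[[[0, 0, 0.002], [0, 0, 0], 0.2], [[0, 0, 0.002], [0, 0, 0], 0.2], [[0, 0, 0.002], [0, 0, 0], 0.2], [[0, 0, 0.001], [0, 0, 0], 0.2], [[0, 0, 0], [0, 0, 0], 0.2], [[0, 0, 0], [0, 0, 0], 0.2], [[0, 0, 0], [0, 0, 0], 0.2], [[0, 0, 0], [0, 0, 0], 0.2]]'

```text
clock: 21.12
eef_pos: [0.5389, -0.0573, 0.143]
tool_rot: [-0.153, 0.988, -0.0, -0.0]
ft_force: [-0.8, -0.1, -3.9]
grip_width: 0.0355
grasp_force: 61.4
```

Request:
apply_moves --steps '[[[0, 0, 0.002], [0, 0, 0], 0.2], [[0, 0, 0.002], [0, 0, 0], 0.2], [[0, 0, 0.002], [0, 0, 0], 0.2], [[0, 0, 0.001], [0, 0, 0], 0.2], [[0, 0, 0], [0, 0, 0], 0.2], [[0, 0, 0], [0, 0, 0], 0.2], [[0, 0, 0], [0, 0, 0], 0.2], [[0, 0, 0], [0, 0, 0], 0.2]]'

```text
clock: 21.78
eef_pos: [0.5389, -0.0574, 0.1417]
tool_rot: [-0.153, 0.988, -0.0, 0.0]
ft_force: [-1.6, -1.5, -0.3]
grip_width: 0.0353
grasp_force: 61.7
```

Contact. Now I'll turn gently as for the first bolt.

Request:
apply_moves --steps '[[[0, 0, 0.0014], [0, 0, 0.02], 0.2], [[0, 0, 0.0014], [0, 0, 0.02], 0.2], [[0, 0, 0.0014], [0, 0, 0.02], 0.2], [[0, 0, 0.0014], [0, 0, 0.02], 0.2], [[0, 0, 0.0014], [0, 0, 0.02], 0.2], [[0, 0, 0.0014], [0, 0, 0.02], 0.2], [[0, 0, 0], [0, 0, 0], 0.2], [[0, 0, 0], [0, 0, 0], 0.2]]'

```text
clock: 22.45
eef_pos: [0.5389, -0.0571, 0.14]
tool_rot: [0.034, 0.999, 0.0, -0.0]
ft_force: [-1.8, -0.6, -1.2]
grip_width: 0.0352
grasp_force: 61.7
```

```bash
python3 - <<'E'
from h import *
o=bot.get_obs();print(o['ft_torque']); to(.5395,-.0575,.143)
E
```

```text
[-0.14748256  0.443401    0.03399267]
t 22.45 p [ 0.5389 -0.0571  0.14  ] q6 [-0.11  0.39 -0.07  1.11  0.   -0.04] yawY 86.12 F [-1.8 -0.6 -1.2] | shift [-0.0032 -0.0018 -0.0151] min rows 1.0
```

Request:
apply_moves --steps '[[[0, 0, 0.0027], [0, 0, 0.0385], 0.2], [[0, 0, 0.0027], [0, 0, 0.0385], 0.2], [[0, 0, 0.0027], [0, 0, 0.0385], 0.2], [[0, 0, 0.0027], [0, 0, 0.0385], 0.2], [[0, 0, 0.0027], [0, 0, 0.0385], 0.2], [[0, 0, 0.0027], [0, 0, 0.0385], 0.2], [[0, 0, 0.0027], [0, 0, 0.0385], 0.2], [[0, 0, 0], [0, 0, 0], 0.2]]'

```text
clock: 23.12
eef_pos: [0.5394, -0.0566, 0.1362]
tool_rot: [0.442, 0.897, 0.001, 0.0]
ft_force: [-0.7, 1.1, -1.9]
grip_width: 0.035
grasp_force: 61.6
```

Right-hand as well: it follows freely. I'll wind it on, then release.

Request:
apply_moves --steps '[[[0, 0, 0.0027], [0, 0, 0.0385], 0.2], [[0, 0, 0.0027], [0, 0, 0.0385], 0.2], [[0, 0, 0.0027], [0, 0, 0.0385], 0.2], [[0, 0, 0.0027], [0, 0, 0.0385], 0.2], [[0, 0, 0.0027], [0, 0, 0.0385], 0.2], [[0, 0, 0.0027], [0, 0, 0.0385], 0.2], [[0, 0, 0.0027], [0, 0, 0.0385], 0.2], [[0, 0, 0], [0, 0, 0], 0.2]]'

```text
clock: 23.78
eef_pos: [0.5399, -0.0567, 0.1325]
tool_rot: [0.771, 0.637, 0.001, 0.0]
ft_force: [0.5, 0.4, -2.6]
grip_width: 0.0352
grasp_force: 61.5
```

Request:
apply_moves --steps '[[[0, 0, 0.0027], [0, 0, 0.0385], 0.2], [[0, 0, 0.0027], [0, 0, 0.0385], 0.2], [[0, 0, 0.0027], [0, 0, 0.0385], 0.2], [[0, 0, 0.0027], [0, 0, 0.0385], 0.2], [[0, 0, 0.0027], [0, 0, 0.0385], 0.2], [[0, 0, 0], [0, 0, 0], 0.2], [[0, 0, 0], [0, 0, 0], 0.2], [[0, 0, 0], [0, 0, 0], 0.2]]'

```text
clock: 24.45
eef_pos: [0.5402, -0.057, 0.13]
tool_rot: [0.925, 0.38, 0.001, 0.0]
ft_force: [4.6, 2.0, -4.4]
grip_width: 0.035
grasp_force: 61.2
```

```bash
python3 - <<'E'
from h import *
o=bot.get_obs();print(o['ft_torque']); to(.5395,-.0575,.143)
E
```

```text
[ 0.38760391 -1.12056156  0.02475601]
t 24.45 p [ 0.5402 -0.057   0.13  ] q6 [-0.11  0.4  -0.09  1.08  0.    2.26] yawY -45.34 F [ 4.6  2.  -4.4] | shift [-0.0043 -0.0006 -0.0652] min rows 1.0
```

Request:
apply_moves --steps '[[[0, 0, 0], [0, 0, 0], 0.6], [[0, 0, 0], [0, 0, 0], 0.6], [[0, 0, 0], [0, 0, 0], 0.6], [[0, 0, 0], [0, 0, 0], 0.6], [[0, 0, -0.03], [0, 0, 0], 0.6], [[0, 0, -0.1], [0, 0, 0], 0.6], [[0, 0, -0.19], [0, 0, 0], 0.6], [[0, 0, -0.19], [0, 0, 0], 0.6]]'

```text
clock: 25.12
eef_pos: [0.5374, -0.0572, 0.2319]
tool_rot: [0.926, 0.378, -0.002, -0.001]
ft_force: [0.6, -0.9, 0.1]
grip_width: 0.0511
grasp_force: 0.0
```

Request:
apply_moves --steps '[[[0, 0, 0], [0, 0, -0.036], 0.6], [[0, 0, 0], [0, 0, -0.036], 0.6], [[0, 0, 0], [0, 0, -0.036], 0.6], [[0, 0, 0], [0, 0, -0.036], 0.6], [[0, 0, 0], [0, 0, -0.036], 0.6], [[0, 0, 0], [0, 0, 0], 0.6], [[0, 0, 0], [0, 0, 0], 0.6], [[0, 0, 0], [0, 0, 0], 0.6]]'

```text
clock: 25.78
eef_pos: [0.5389, -0.0573, 0.2319]
tool_rot: [0.785, 0.62, 0.0, 0.0]
ft_force: [-0.2, -0.0, 0.4]
grip_width: 0.0507
grasp_force: 0.0
```

```bash
python3 - <<'E'
from h import *
to(.4485,-.322,.232)
C=cal('top'); p,d=camera('scene'); cv2.imwrite('pics/s2.png',cv2.resize(p[160:400,60:400,::-1],None,fx=2,fy=2))
E
```

```text
t 25.78 p [ 0.5389 -0.0573  0.2319] q6 [-0.11  0.33  0.09  1.32 -0.    1.7 ] yawY -13.37 F [-0.2 -0.   0.4] | shift [-1.392e+00 -1.335e-01 -2.000e-04] min rows 7.0
```

View pics/s2.png

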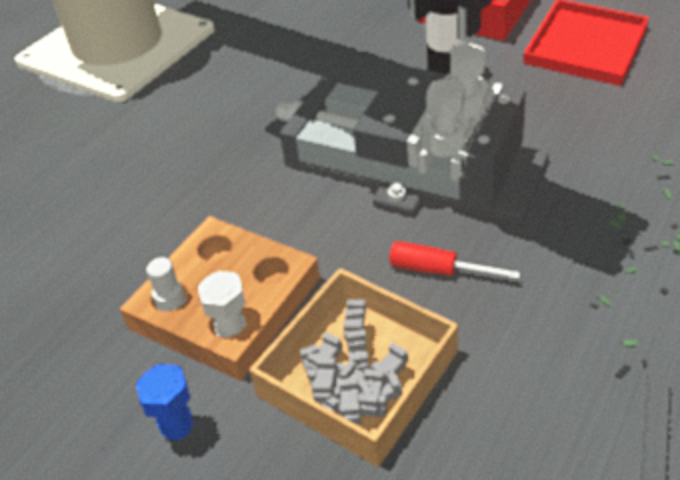

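Both bolts stand upright in the nuts at (440,105) and (470,70) of the crop. The last bolt is in the rack at (222,300), beside the plug gauge at (165,280). With both nuts taken it must be the left-hand one, so it goes to the tray.

Request:
apply_moves --steps '[[[-0.174, -0.0167, 0], [0, 0, 0], 0.6], [[-0.174, -0.0167, 0], [0, 0, 0], 0.6], [[-0.174, -0.0167, 0], [0, 0, 0], 0.6], [[-0.174, -0.0167, 0], [0, 0, 0], 0.6], [[-0.174, -0.0167, 0], [0, 0, 0], 0.6], [[-0.174, -0.0167, 0], [0, 0, 0], 0.6], [[-0.174, -0.0167, 0], [0, 0, 0], 0.6], [[-0.174, -0.0167, 0], [0, 0, 0], 0.6]]'

```text
clock: 26.5
eef_pos: [0.4483, -0.3237, 0.2318]
tool_rot: [0.784, 0.62, 0.0, 0.0]
ft_force: [0.5, 0.0, 0.4]
grip_width: 0.0511
grasp_force: 0.0
```

Request:
apply_moves --steps '[[[0, 0, 0.15], [0, 0, 0], 0.6], [[0, 0, 0.15], [0, 0, 0], 0.6], [[0, 0, 0.15], [0, 0, 0], 0.6], [[0, 0, 0], [0, 0, 0], 0.6], [[0, 0, 0], [0, 0, 0], 0.6], [[0, 0, 0], [0, 0, 0], 0.6], [[0, 0, 0], [0, 0, 0], 0.6], [[0, 0, 0], [0, 0, 0], 0.6]]'

```text
clock: 27.17
eef_pos: [0.4506, -0.3228, 0.144]
tool_rot: [0.784, 0.621, 0.001, 0.002]
ft_force: [0.4, -0.3, 0.3]
grip_width: 0.0512
grasp_force: 0.0
```

```bash
python3 - <<'E'
from h import *
to(.4485,-.322,.0625)
E
```

```text
t 27.17 p [ 0.4506 -0.3228  0.144 ] q6 [-0.62  0.41 -0.04  1.12 -0.    1.18] yawY -13.23 F [ 0.4 -0.3  0.3] | shift [ 0.0023 -0.0127  0.4074] min rows 2.0
```

Request:
apply_moves --steps '[[[0.002, -0.01, 0.11], [0, 0, 0], 0.6], [[0, 0, 0.12], [0, 0, 0], 0.6], [[0, 0, 0.11], [0, 0, 0], 0.6], [[0, 0, 0.067], [0, 0, 0], 0.6], [[0, 0, 0], [0, 0, 0], 0.6], [[0, 0, 0], [0, 0, 0], 0.2], [[0, 0, 0], [0, 0, 0], 0.2], [[0, 0, 0], [0, 0, 0], 0.2]]'

```text
clock: 27.83
eef_pos: [0.4483, -0.3219, 0.0617]
tool_rot: [0.784, 0.621, 0.0, 0.001]
ft_force: [0.3, -0.5, -1.3]
grip_width: 0.0351
grasp_force: 61.5
```

Request:
apply_moves --steps '[[[0, 0, 0], [0, 0, 0], 0.2], [[0, 0, 0], [0, 0, 0], 0.2], [[0, 0, -0.06], [0, 0, 0], 0.2], [[0, 0, -0.15], [0, 0, 0], 0.2], [[0, 0, -0.2], [0, 0, 0], 0.2], [[0, 0, -0.2], [0, 0, 0], 0.2], [[0, 0, -0.2], [0, 0, 0], 0.2], [[0, 0, -0.2], [0, 0, 0], 0.2]]'

```text
clock: 28.5
eef_pos: [0.4464, -0.3207, 0.2637]
tool_rot: [0.784, 0.621, -0.0, -0.001]
ft_force: [1.6, -1.1, -5.7]
grip_width: 0.0352
grasp_force: 61.7
```

```bash
python3 - <<'E'
from h import *
to(.60,-.0,.26);to(.58,.282,.26)
E
```

```text
t 28.5 p [ 0.4464 -0.3207  0.2637] q6 [-0.62  0.34  0.18  1.41 -0.    1.18] yawY -13.24 F [ 1.6 -1.1 -5.7] | shift [1.7369 0.3801 0.0189] min rows 9.0
t 28.5 p [ 0.4464 -0.3207  0.2637] q6 [-0.62  0.34  0.18  1.41 -0.    1.18] yawY -13.24 F [ 1.6 -1.1 -5.7] | shift [ 3.0865 -0.0403  0.0203] min rows 15.0
```

Request:
apply_moves --steps '[[[0.193, -0.002, 0], [0, 0, 0], 0.2], [[0.193, -0.002, 0], [0, 0, 0], 0.2], [[0.193, -0.002, 0], [0, 0, 0], 0.2], [[0.193, -0.002, 0], [0, 0, 0], 0.2], [[0.193, -0.002, 0], [0, 0, 0], 0.2], [[0.193, -0.002, 0], [0, 0, 0], 0.2], [[0.193, -0.002, 0], [0, 0, 0], 0.2], [[0.193, -0.002, 0], [0, 0, 0], 0.2]]'

```text
clock: 29.17
eef_pos: [0.5143, -0.0182, 0.262]
tool_rot: [0.784, 0.621, -0.0, -0.0]
ft_force: [1.5, -1.5, -4.2]
grip_width: 0.035
grasp_force: 61.7
```

Request:
apply_moves --steps '[[[0.193, -0.002, 0], [0, 0, 0], 0.2], [[0.193, -0.002, 0], [0, 0, 0], 0.2], [[0.193, -0.002, 0], [0, 0, 0], 0.2], [[0.193, -0.002, 0], [0, 0, 0], 0.2], [[0.193, -0.002, 0], [0, 0, 0], 0.2], [[0.193, -0.002, 0], [0, 0, 0], 0.2], [[0.193, -0.002, 0], [0, 0, 0], 0.2], [[0.193, -0.002, 0], [0, 0, 0], 0.2]]'

```text
clock: 29.83
eef_pos: [0.582, 0.2829, 0.2615]
tool_rot: [0.784, 0.621, -0.001, -0.0]
ft_force: [1.7, -0.8, -4.5]
grip_width: 0.035
grasp_force: 61.7
```

Request:
apply_moves --steps '[[[0, 0, 0], [0, 0, 0], 0.2], [[0, 0, 0.15], [0, 0, 0], 0.2], [[0, 0, 0.15], [0, 0, 0], 0.2], [[0, 0, 0.15], [0, 0, 0], 0.2], [[0, 0, 0.15], [0, 0, 0], 0.2], [[0, 0, 0.15], [0, 0, 0], 0.2], [[0, 0, 0.1], [0, 0, 0], 0.2], [[0, 0, 0], [0, 0, 0], 0.2]]'

```text
clock: 30.5
eef_pos: [0.5779, 0.2789, 0.0853]
tool_rot: [0.784, 0.621, -0.007, -0.001]
ft_force: [-0.8, -0.2, -6.2]
grip_width: 0.0352
grasp_force: 61.5
```

```bash
python3 - <<'E'
from h import *
o=bot.get_obs(); C=cal('wrist'); p,d=camera('wrist'); P=cloud(C,d)
R=Ro.from_quat(o['tool_rot']).as_matrix(); T=(P-o['eef_pos'])@R
v,u=np.mgrid[:420,:560]
m=(np.abs(u-280)<44)&(np.abs(v-310)<50)&(np.abs(T[...,2]+.012)<.006)&(np.hypot(T[...,0],T[...,1])<.026)
print(m.sum(),np.median(T[m][:,2]))
to(.58,.28,.061)
E
```

```text
7034 -0.013529623538962327
t 30.55 p [0.5796 0.2796 0.0885] q6 [ 0.45  0.63  0.18  1.13 -0.    2.25] yawY -13.26 F [ 0.1 -0.3 -4. ] | shift [0.003  0.0026 0.1372] min rows 1.0
```

Request:
apply_moves --steps '[[[0, 0, 0.05], [0, 0, 0], 0.2], [[0, 0, 0.05], [0, 0, 0], 0.2], [[0, 0, 0.03], [0, 0, 0], 0.2], [[0, 0, 0.01], [0, 0, 0], 0.2], [[0, 0, 0], [0, 0, 0], 0.2], [[0, 0, 0], [0, 0, 0], 0.2], [[0, 0, 0], [0, 0, 0], 0.2], [[0, 0, 0], [0, 0, 0], 0.2]]'

```text
clock: 31.22
eef_pos: [0.583, 0.2816, 0.065]
tool_rot: [0.784, 0.621, 0.001, 0.0]
ft_force: [0.5, -0.1, -4.7]
grip_width: 0.0354
grasp_force: 61.7
```

Request:
apply_moves --steps '[[[0, 0, 0.006], [0, 0, 0], 0.2], [[0, 0, 0.006], [0, 0, 0], 0.2], [[0, 0, 0.006], [0, 0, 0], 0.2], [[0, 0, 0.005], [0, 0, 0], 0.2], [[0, 0, 0], [0, 0, 0], 0.2], [[0, 0, 0], [0, 0, 0], 0.2], [[0, 0, 0], [0, 0, 0], 0.2], [[0, 0, 0], [0, 0, 0], 0.2]]'

```text
clock: 31.88
eef_pos: [0.5826, 0.2814, 0.0597]
tool_rot: [0.784, 0.621, 0.0, 0.0]
ft_force: [0.3, 0.0, -5.4]
grip_width: 0.0352
grasp_force: 61.7
```

Request:
apply_moves --steps '[[[0, 0, 0.002], [0, 0, 0], 0.2], [[0, 0, 0.002], [0, 0, 0], 0.2], [[0, 0, 0.002], [0, 0, 0], 0.2], [[0, 0, 0], [0, 0, 0], 0.2], [[0, 0, 0], [0, 0, 0], 0.2], [[0, 0, 0], [0, 0, 0], 0.2], [[0, 0, 0], [0, 0, 0], 0.2], [[0, 0, 0], [0, 0, 0], 0.2]]'

```text
clock: 32.55
eef_pos: [0.5825, 0.2814, 0.0585]
tool_rot: [0.784, 0.621, 0.0, 0.0]
ft_force: [0.4, -0.4, -4.8]
grip_width: 0.0354
grasp_force: 61.7
```

Request:
apply_moves --steps '[[[0, 0, 0.002], [0, 0, 0], 0.2], [[0, 0, 0.002], [0, 0, 0], 0.2], [[0, 0, 0.002], [0, 0, 0], 0.2], [[0, 0, 0.001], [0, 0, 0], 0.2], [[0, 0, 0], [0, 0, 0], 0.2], [[0, 0, 0], [0, 0, 0], 0.2], [[0, 0, 0], [0, 0, 0], 0.2], [[0, 0, 0], [0, 0, 0], 0.2]]'

```text
clock: 33.22
eef_pos: [0.5827, 0.2815, 0.0577]
tool_rot: [0.784, 0.621, 0.0, 0.0]
ft_force: [-1.6, -0.4, 3.5]
grip_width: 0.035
grasp_force: 62.5
```

Contact with the floor. Release and lift.

Request:
apply_moves --steps '[[[0, 0, 0], [0, 0, 0], 0.6], [[0, 0, 0], [0, 0, 0], 0.6], [[0, 0, 0], [0, 0, 0], 0.6], [[0, 0, 0], [0, 0, 0], 0.6], [[0, 0, 0], [0, 0, 0], 0.6], [[0, 0, -0.05], [0, 0, 0], 0.6], [[0, 0, -0.12], [0, 0, 0], 0.6], [[0, 0, -0.18], [0, 0, 0], 0.6]]'

```text
clock: 33.88
eef_pos: [0.5801, 0.2801, 0.1244]
tool_rot: [0.784, 0.621, -0.004, -0.001]
ft_force: [0.5, 0.1, -0.4]
grip_width: 0.0512
grasp_force: 0.0
```

Request:
apply_moves --steps '[[[0, 0, -0.2], [0, 0, 0], 0.6], [[0, 0, -0.2], [0, 0, 0], 0.6], [[0, 0, -0.2], [0, 0, 0], 0.6], [[0, 0, 0], [0, 0, 0], 0.6], [[0, 0, 0], [0, 0, 0], 0.6], [[0, 0, 0], [0, 0, 0], 0.6], [[0, 0, 0], [0, 0, 0], 0.6], [[0, 0, 0], [0, 0, 0], 0.6]]'

```text
clock: 34.55
eef_pos: [0.5816, 0.2809, 0.2449]
tool_rot: [0.784, 0.621, -0.002, -0.0]
ft_force: [-0.2, -0.7, -0.6]
grip_width: 0.0513
grasp_force: 0.0
```

```bash
python3 - <<'E'
from h import *
p,d=camera('scene'); cv2.imwrite('pics/s3.png',cv2.resize(p[80:380,100:500,::-1],None,fx=2,fy=2))
C=cal('top');p,d=camera('top');P=cloud(C,d)
for c in [(.5316,.0092),(.5385,-.0576)]:
    m=(np.hypot(P[...,0]-c[0],P[...,1]-c[1])<.03)&(P[...,2]>.13)&(P[...,2]<.16); print(m.sum(),np.median(P[m],axis=0) if m.any() else 0)
E
```

```text
201 [0.5310149  0.00902353 0.14509043]
198 [ 0.53867592 -0.05655029  0.14428527]
```

View pics/s3.png

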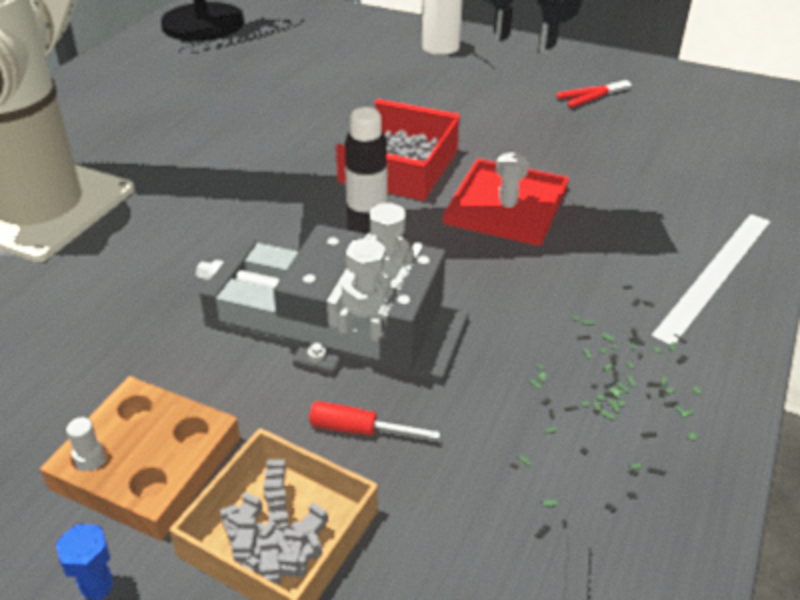

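Two bolts are wound upright into the nuts at (365,260) and (387,225) of the crop. The third stands in the flat tray at (511,170), and the gauge, can and scraper are where they were.

```bash
python3 -c "
from workcell import bot
print(bot.job_done())"
```

```text
the job is handed in; nothing more can be done
None
```

The job is handed in: two bolts bit and stand about 0.4 turn into nuts of their own, and the third, found left-hand by elimination rather than tried (both nuts were taken), stands in the shallow red tray.

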